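# Change the range on the tripped bench supply and release its stop

## Robot

A 6-joint arm with a two-finger parallel gripper is mounted at the origin on the work surface. World frame = base frame: x ahead of the robot, y to its left, z up, the work surface at z = 0. Lengths are in m, angles in rad, forces in N, time in s.
With the tool pointing down it reaches from about 0.35 to 0.875 m from the base axis. Payload 4.2 kg.
Tool frame: the origin (TCP) lies on the front face of the gripper's body, between the roots of the fingers; the fingertips stand 70 mm ahead of it and the grasp point (between the pads) lies 51 mm ahead of it (bot.finger_overhang is the distance from the TCP to the fingertips, in m); z points along the fingers, y is the direction in which the jaws open and shut (so a half turn about z gives the same grasp; the last joint's range is limited). The gripper opens to 87 mm and grips with 3 to 60 N. Pads are 19 mm wide; open, the fingers measure 117 mm over their backs; the gripper's body (75 mm by 190 mm) begins 51 mm behind the grasp point.
Start: joints at [1.601, 0.385, 0.008, 0, -1.194, -0.259], TCP at [0.142, 0.609, 0.292] pointing down, gripper open.
Joint ranges: [-3.14, 3.14], [-1.21, 2.06], [-1.07, 1.41], [-3.16, 2.05], [-2.99, -0.16], [-3.1, 3.1]. Speed limits (rad/s): [2.79, 2.79, 3.14, 3.14, 3.14, 3.14].

## Interface

Orientations are given as a 3x3 rotation matrix whose columns are the frame's x, y, z axes.
In Python, from plant import bot, eoat, planner, get_state, optics gives the robot as it stands. The module is installed in compiled form; this text tells all that it offers. Calls block until the motion is done:
- bot.move_to(position, orientation): joint-space move of the TCP to a pose.
- bot.move_straight(position, ori=None, vel=0.15, threshold=None): straight line of the TCP; ori=None keeps the orientation; vel is the mean speed in m/s. With threshold (N) it stops when the force on the tool has changed by that much, and returns True; else False.
- bot.goto_joints(angles): joint-space move.
- eoat.grip(opening): finger opening in m; the grip force is fixed at half the most; returns when the fingers have stopped.
- bot.hold(seconds).
- planner.inverse_kinematics(position, orientation): joint angles nearest the present ones, or None.
- get_state(): the state.
- optics.snapshot(name): name is "scene" or "top" or "wrist"; returns (picture, depth): 480x640x3 uint8, blue, green, red; 480x640 float32, m along the optical axis (not along the pixel's ray), 0 where there is no reading.
- optics.calibration(name): a dict with "camera_matrix" (3x3 intrinsics, pixels), "R" (3x3) and "t" (3): a world point X has camera coordinates R X + t. Camera axes: x right, y down, z forward; pixel columns grow to the right and rows downward; lengths in m; the calibration is good to about 2 mm. A picture is of the moment at which its call begins: read the wrist's pose just before it. calibration takes no time and is no camera call; for the wrist camera it gives the pose at the moment of the call.
A pose or a line that the arm cannot do raises bot.IKError and nothing moves.
- bot.finish_job(): hands the job in, once; it reports no verdict.
The state is a dict: "t": time; "q": joint angles; "dq": joint speeds; "joint_efforts": joint torques, N m; "ee_pos": TCP position; "ee_rot": TCP orientation; "ft_force": force on the tool from outside, world axes, zero at the start; "wrist_torque": the same for the moment, N m; "grip_width": finger opening in m.
Only numpy, scipy, OpenCV 4.12 (cv2) and the standard library are available. Lean on these libraries where they do the work, as an engineer would, in place of code of your own. Each camera call takes 0.05 s, during which the arm holds its last target. There are 200 camera calls.

## Task

The stop has been struck and its mushroom head is latched down. First change the range: press the selector knob on the sloping supply down, turn it clockwise past its stop and on to its next position, found by feel, where it springs fully up again and locks. Only then release the stop: push the mushroom head further down and twist it clockwise until it is free, and let it spring fully up; leave the things standing around where they are.

Things in the scene. Friction and masses are not known exactly. Their poses are not given: they have to be found in the camera images.
- supply: Bench supply, fixed: grey wedge-shaped box, 180 deep (x), 160 mm wide (y), 70 mm high at the front (-x), 118 at the back; its top panel slopes 15 degrees, facing up and to the front. Origin: centre of its underside. The black selector knob stands square to the panel; its axis meets the panel on the middle line, 12 mm in front of the origin, 91 mm above the bench.
- selector_top (a point): Centre of the top of the selector's bar grip, turns with the knob. z = knob axis, outward, square to the sloping panel; x = along the bar to its pointed end. Bar 50 long, 14 wide, 18 mm high; it stands on a round flange 56 mm across, 8 mm thick, its upper face 18 mm below this point, which fingertips astride the bar can press. Knob up: this point is 38 mm above the panel.
- selector_press (a joint): How far the selector knob is pressed along its axis, m: 0 fully up (held by its spring), 0.008 bottom; 6 N starts it, 12 N takes it to the bottom. It passes the stop only if pressed at least 0.005 (better 0.007). Between the stop and the next position the released knob hangs 0.005 down and can be turned on without pressing.
- selector_turn (a joint): Turn of the selector, rad, clockwise from above, 0 to 3.0. At 0 its point faces the supply's +y. It starts up and free at 0 to 0.35. A hidden stop blocks it somewhere at 0.45 to 1.25; the next position, 0.2 wide, has its middle 1.1 past the stop. This differs from unit to unit and cannot be seen: there the knob springs up and is locked both ways. Held down past it, it must be turned back.
- stop_station: Stop station, fixed: bare aluminium box 90 x 90 mm, 65 mm high, with a round grey mushroom head on top, axis vertical over the origin. Origin: centre of its underside.
- stop_top (a point): Centre of the top of the mushroom head, moves with it; z up. Head round, 44 mm in diameter, straight side from 5 to 16 mm below this point, underside 18 mm below it, on a stem 22 mm in diameter; a collar 40 mm in diameter and 4 mm high lies on the box round the stem. This point is 105 mm above the bench when the head is up, 98 mm when latched.
- stop_press (a joint): How far the mushroom head is down, m: 0 fully up (released), 0.007 latched (start), 0.013 bottom. Its spring pushes it up with 5 N at 0 and 12 N at the bottom. It can be twisted only while it is at least 0.0095 down.
- stop_turn (a joint): Turn of the mushroom head, rad, clockwise positive seen from above: 0 latched, range 0 to 1.5; beyond 0.75 it is free to spring up.
- solder_reel: Bystander, loose: aluminium solder reel standing on its end, 56 mm in diameter, 40 mm high. Origin at the centre of its underside.
- tip_tin: Bystander, loose: round flat steel tin, 50 mm in diameter, 20 mm high. Origin at the centre of its underside.
- iron_rest: Bystander, loose: black weighted block, 62 mm in diameter, 40 mm high. Origin at the centre of its underside.
Things that resemble listed ones, but are neither listed nor needed, are in the scene too. Several things have the shape of the stop_station; the one meant has the colours described above.

How it is judged:
On the way:
1. the selector is turned past its stop into its next position and has sprung up there, with the stop still latched (value of joint selector_turn above 1.35 rad and value of joint selector_press below 0.002 m and value of joint stop_press above 0.005 m), for 0.2 s.
At the end, for the whole second after the job is handed in: The selector is in its next position (turned beyond 1.35 rad) and fully up (within 2 mm), and the mushroom head is released and fully up (within 2 mm), both at rest (value of joint selector_turn above 1.35 rad and value of joint each of selector_press, stop_press below 0.002 m and velocity of joint stop_press below 0.01 m/s and velocity of joint selector_turn below 0.1 rad/s); the robot touches nothing.
It fails at once if the stop is released before the selector is up and locked in its next position (value of joint stop_press below 0.004 m and (value of joint selector_turn below 1.35 rad or value of joint selector_press above 0.003 m)).
It fails at once if a thing standing around is pushed more than 25 mm (distance of any of solder_reel, tip_tin, iron_rest from where it was at the start of the episode above 0.025 m).
It also fails if it takes over 53 s, if anything falls off the work surface, if the arm or the gripper's body presses on something with over 40 N, if the wrist force passes 120 N, or if a joint passes its speed limit or range.

## Working session

There is one attempt and no reset: what is moved stays moved. The work goes in short steps, each a Python script; the robot and the scene stay as the last script left them, time stands still between calls to the robot, and variables do not carry over. Pictures are saved under pics/ and viewed, about 8 in all and at most 12, crops included, and the job is handed in when it is done.

```bash
mkdir -p pics; python3 - <<'E'
from plant import bot, eoat, planner, get_state, optics
import cv2, numpy as np
for n in ("scene","top"):
    p,d=optics.snapshot(n); cv2.imwrite(f"pics/{n}0.png",p); np.save(f"pics/{n}0.npy",d)
    c=optics.calibration(n); print(n,c["camera_matrix"].round(1).tolist(),c["R"].round(3).tolist(),c["t"].round(3).tolist())
s=get_state(); print(s["t"],s["ee_pos"],s["ee_rot"].round(3) if hasattr(s["ee_rot"],'round') else s["ee_rot"])
E
```

```text
scene [[546.3, 0.0, 323.2], [0.0, 546.3, 242.8], [0.0, 0.0, 1.0]] [[0.564, 0.826, 0.007], [0.67, -0.452, -0.589], [-0.483, 0.337, -0.808]] [-0.342, -0.293, 1.209]
top [[542.7, 0.0, 318.1], [0.0, 542.7, 248.4], [0.0, 0.0, 1.0]] [[0.043, -0.999, 0.005], [-0.979, -0.043, -0.2], [0.2, 0.003, -0.98]] [-0.019, 0.579, 0.806]
0.1 [0.14163816 0.60832804 0.29127997] [[ 0.974 -0.227 -0.   ]
 [-0.227 -0.974 -0.002]
 [ 0.     0.002 -1.   ]]
```

View pics/scene0.png

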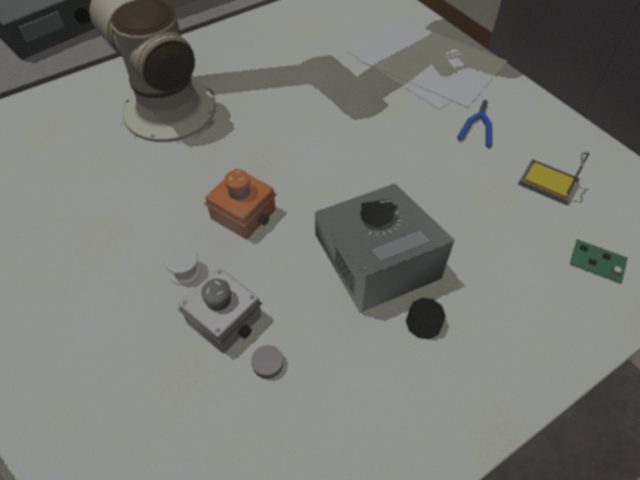

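View pics/top0.png

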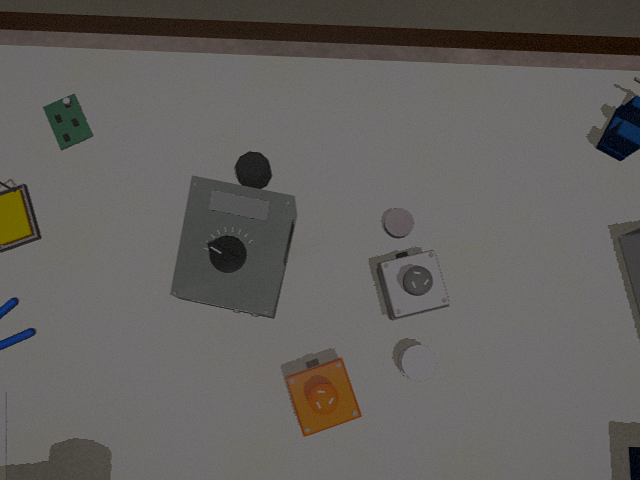

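Candidates for the stop: the grey head on the bare aluminium box at top (417,280) / scene (216,291), and the orange one at top (322,397) / scene (238,182). I choose the grey one. The selector is at top (227,253) / scene (379,212), with its point facing left and slightly up at (208,245). The iron rest at top (253,170) is close behind the supply. The tin (398,222) and reel (417,362) stand on either side of the stop.

```bash
cat > h.py <<'E'
import numpy as np, cv2
from plant import bot, eoat, planner, get_state, optics
def cloud(d,c):
    K=c["camera_matrix"]; v,u=np.mgrid[:480,:640]
    P=np.stack([(u-K[0,2])/K[0,0]*d,(v-K[1,2])/K[1,1]*d,d],-1)
    return (P-c["t"])@c["R"]      # R^T (P-t)
def ray(uv,c):
    K=c["camera_matrix"]; r=c["R"].T@np.linalg.solve(K,[uv[0],uv[1],1.]); return -c["R"].T@c["t"], r/np.linalg.norm(r)
def tri(l):
    A=np.zeros((3,3));b=np.zeros(3)
    for uv,c in l:
        o,r=ray(uv,c);M=np.eye(3)-np.outer(r,r);A+=M;b+=M@o
    X=np.linalg.solve(A,b)
    return X,[float(np.linalg.norm(np.cross(X-ray(uv,c)[0],ray(uv,c)[1]))) for uv,c in l]
def proj(X,c):
    p=c["camera_matrix"]@(c["R"]@X+c["t"]); return p[:2]/p[2]
E
python3 - <<'E'
from h import *
np.set_printoptions(precision=4,suppress=True)
ct,cs=optics.calibration("top"),optics.calibration("scene")
print("knob",tri([((227,250),ct),((378,206),cs)]))
print("stop",tri([((418,279),ct),((216,285),cs)]))
P=cloud(np.load("pics/top0.npy"),ct); S=cloud(np.load("pics/scene0.npy"),cs)
for n,(u,v) in dict(knob=(227,252),stop=(418,279),tin=(398,222),reel=(417,362),rest=(253,168),orange=(322,397)).items(): print(n,P[v,u])
for n,(u,v) in dict(knob=(378,206),stop=(216,285),tin=(267,358),reel=(183,262),rest=(427,315)).items(): print("s",n,S[v,u])
# panel plane and supply outline
def fit(Q,nm):
    for _ in range(5):
        c=Q.mean(0); n=np.linalg.svd(Q-c,full_matrices=False)[2][2]; n*=np.sign(n[2]); e=np.abs((Q-c)@n); Q=Q[e<max(2*np.median(e),.001)]
    print(nm,"n",n,"tilt",np.degrees(np.arccos(n[2])),"downhill az",np.degrees(np.arctan2(n[1],n[0])),"c",c)
    return n,c
m=np.zeros((480,640),np.uint8); cv2.fillPoly(m,[np.array([[198,185],[290,203],[272,308],[180,290]])],1); cv2.circle(m,(227,252),30,0,-1)
n,c=fit(P[m>0],"top")
for nm,C,(u0,v0,u1,v1) in (("top",P,(150,150,320,330)),("scene",S,(300,170,470,310)),("top stop",P,(365,240,460,325)),("scene stop",S,(170,265,270,350))):
    Q=C[v0:v1,u0:u1].reshape(-1,3)
    if "stop" in nm: Q=Q[(Q[:,2]>.055)&(Q[:,2]<.075)]
    else:
        Q=Q[np.abs((Q-c)@n)<.006]; Q=Q[Q[:,2]>.06]
    r=cv2.minAreaRect(Q[:,:2].astype(np.float32)); print(nm,r)
for nm,C in (("top",P),("scene",S)):
    for h0,w in ((.125,(150,150,320,330)),):
        H=(C-c)@n; k=(H>.028)&(H<.05)&(np.linalg.norm(C-P[252,227],axis=-1)<.06); Q=C[k]; print(nm,"knob top",Q.mean(0),np.median(H[k]),k.sum())
    k=(np.linalg.norm((C-P[279,418])[...,:2],axis=-1)<.03)&(C[...,2]>.085); print("head",cv2.minEnclosingCircle(C[k][:,:2].astype(np.float32)),np.percentile(C[k][:,2],[5,50,90,98]))
p=[cv2.resize(cv2.imread("pics/top0.png")[a:a+100,b:b+130],(520,400),interpolation=cv2.INTER_CUBIC) for a,b in ((200,165),(230,350))]
E
```

```text
knob (array([0.557 , 0.1393, 0.1287]), [0.0011556229775917066, 0.0011556229775916424])
stop (array([ 0.5297, -0.1437,  0.1068]), [0.0011072627761037014, 0.0011072627761036296])
knob [0.5536 0.1381 0.128 ]
stop [ 0.5304 -0.1461  0.0992]
tin [ 0.6383 -0.1266  0.0191]
reel [ 0.4086 -0.1563  0.0397]
rest [0.7156 0.1209 0.0397]
orange [ 0.3536 -0.0092  0.104 ]
s knob [0.5548 0.1428 0.1246]
s stop [ 0.5244 -0.1412  0.0977]
s tin [ 0.6374 -0.1254  0.0216]
s reel [ 0.4166 -0.1566  0.0408]
s rest [0.7253 0.1183 0.0415]
top n [-0.2609  0.0423  0.9644] tilt 15.326351516005122 downhill az 170.78517838981554 c [0.5685 0.1271 0.0937]
top ((0.571150541305542, 0.138016939163208), (0.16128623485565186, 0.1806589961051941), 80.81976318359375)
scene ((0.5710318684577942, 0.1405104249715805), (0.16201069951057434, 0.18214485049247742), 80.62989044189453)
top stop ((0.5300058722496033, -0.14783576130867004), (0.09015033394098282, 0.09116483479738235), 16.035263061523438)
scene stop ((0.5300204753875732, -0.1446525603532791), (0.09293337166309357, 0.09175267815589905), 15.929496765136719)
top knob top [0.5502 0.1407 0.1265] 0.03729157428103316 358
head ((0.5301666259765625, -0.14769461750984192), 0.022472642362117767) [0.0917 0.0963 0.0986 0.0998]
scene knob top [0.5534 0.1425 0.126 ] 0.037061486912559755 316
head ((0.5297727584838867, -0.14440739154815674), 0.023615438491106033) [0.0883 0.0968 0.0991 0.1003]
```

```bash
cat >> h.py <<'E'
np.set_printoptions(precision=4,suppress=True)
YAW=np.radians(-9.3)
SX=np.array([np.cos(YAW),np.sin(YAW),0]); SY=np.array([-np.sin(YAW),np.cos(YAW),0])
N=np.array([0,0,1])*np.cos(np.radians(15))-SX*np.sin(np.radians(15))
PX=np.cross(SY,N)                      # uphill in panel
A=np.array([.571,.1395,0])-.012*SX+[0,0,.091]
def bar(phi): return np.cos(phi)*SY+np.sin(phi)*PX   # clockwise from above
def kpose(phi,h,flip=1):               # fingertips h above panel, tool x along bar
    x=flip*bar(phi); z=-N
    return A+N*(h+bot.finger_overhang), np.column_stack([x,np.cross(z,x),z])
def toolphi(R,flip=1): x=R[:,0]*flip; return np.arctan2(x@PX,x@SY)
E
python3 - <<'E'
from h import *
print(A, A+.038*N, N)
for f in (1,-1):
  for phi in (0,.2,1.3,2.5):
    p,R=kpose(phi,.1,f); q=planner.inverse_kinematics(p,R); print(f,phi,None if q is None else np.array(q))
f=1
p,R=kpose(.2,.12,f)
bot.move_to(p,R)
s=get_state(); print(s["t"],s["q"],s["ee_pos"]-p)
c=optics.calibration("wrist"); im,d=optics.snapshot("wrist"); cv2.imwrite("pics/w1.png",im); np.savez("pics/w1.npz",d=d,**c)
print("knob top px",proj(A+.038*N,c), "panel pt",proj(A,c), "tip",proj(A+.038*N+.025*bar(.2),c))
E
```

```text
[0.5592 0.1414 0.091 ] [0.5495 0.143  0.1277] [-0.2554  0.0418  0.9659]
1 0 [ 0.6581  0.1821 -0.506   0.2901 -0.7231  2.1183]
1 0.2 [ 0.6581  0.1821 -0.506   0.2901 -0.7231  1.9183]
1 1.3 [ 0.6581  0.1821 -0.506   0.2901 -0.7231  0.8183]
1 2.5 [ 0.6581  0.1821 -0.506   0.2901 -0.7231 -0.3817]
-1 0 [ 0.6581  0.1821 -0.506   0.2901 -0.7231 -1.0233]
-1 0.2 [ 0.6581  0.1821 -0.506   0.2901 -0.7231 -1.2233]
-1 1.3 [ 0.6581  0.1821 -0.506   0.2901 -0.7231 -2.3233]
-1 2.5 [ 0.6581  0.1821 -0.506   0.2901 -0.7231  2.7599]
2.25 [ 0.6684  0.1551 -0.4817  0.2768 -0.7742  1.9283] [0.0001 0.0005 0.0001]
knob top px [325.282  240.0651] panel pt [325.183 226.137] tip [325.3094 200.5043]
```

View pics/w1.png

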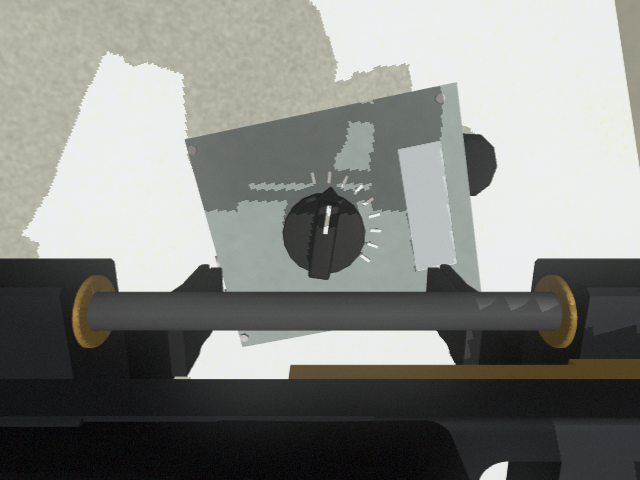

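The wrist view agrees with the model. The flange centre is at about (324,234), predicted (325,233). The bar's point at (331,190) and tail at (320,278) put the turn at about 0.32 rad. Now I'll grip and press.

```bash
cat >> h.py <<'E'
def feel(tag,b=np.zeros(6)):
    s=get_state(); f=np.r_[s["ft_force"],s["wrist_torque"]]-b; h=(s["ee_pos"]-A)@N-bot.finger_overhang
    print(tag,"t%.2f phi %.3f h %.4f q6 %.3f Fn %.1f Flat %.1f Tn %.2f w %.4f"%(s["t"],toolphi(s["ee_rot"]),h,s["q"][5],f[:3]@N,np.linalg.norm(f[:3]-N*(f[:3]@N)),f[3:]@N,s["grip_width"])); return f
def turn(d):                           # clockwise by d
    q=np.array(get_state()["q"]); q[5]-=d; bot.goto_joints(q)
E
python3 - <<'E'
from h import *
eoat.grip(.036)
p,R=kpose(.31,.045); bot.move_straight(p,R,vel=.12)
b=feel("air"); np.save("b.npy",b)
p,R=kpose(.31,.0215); print(bot.move_straight(p,vel=.04,threshold=4)); feel("down",b)
eoat.grip(.010); feel("grip",b)
for h in (.018,.016,.0145,.0135,.0128):
    p,R=kpose(.31,h); bot.move_straight(p,R,vel=.03); f=feel("press",b)
    if f[:3]@N>22: break
E
```

```text
air t4.15 phi 0.310 h 0.0454 q6 1.767 Fn -0.4 Flat 0.9 Tn 0.00 w 0.0358
True
down t4.82 phi 0.310 h 0.0206 q6 1.739 Fn 3.8 Flat 1.1 Tn 0.02 w 0.0361
grip t5.37 phi 0.310 h 0.0205 q6 1.739 Fn 6.0 Flat 1.9 Tn -0.02 w 0.0138
press t5.62 phi 0.310 h 0.0181 q6 1.734 Fn 7.1 Flat 1.5 Tn 0.06 w 0.0138
press t5.87 phi 0.310 h 0.0163 q6 1.731 Fn 9.7 Flat 1.9 Tn 0.00 w 0.0138
press t6.12 phi 0.310 h 0.0149 q6 1.729 Fn 9.4 Flat 2.8 Tn -0.01 w 0.0137
press t6.37 phi 0.310 h 0.0140 q6 1.728 Fn 9.6 Flat 2.8 Tn 0.06 w 0.0135
press t6.62 phi 0.310 h 0.0134 q6 1.727 Fn 11.0 Flat 2.5 Tn 0.00 w 0.0137
```

```bash
python3 - <<'E'
from h import *
b=np.load("b.npy")
p,R=kpose(.31,.0124); bot.move_straight(p,R,vel=.03); feel("press",b)
q0=np.array(planner.inverse_kinematics(*kpose(.31,.0124)))
for ph in (.45,.6,.75,.9,1.05,1.2,1.34):
    q=q0.copy(); q[5]-=ph-.31; bot.goto_joints(q); f=feel("turn",b)
    if abs(f[5])>1.5 or np.linalg.norm(f[:3])>35: print("STOP"); break
E
```

```text
press t6.87 phi 0.310 h 0.0130 q6 1.726 Fn 11.4 Flat 3.8 Tn 0.01 w 0.0135
turn t7.12 phi 0.451 h 0.0131 q6 1.586 Fn 10.9 Flat 2.3 Tn 0.00 w 0.0139
turn t7.39 phi 0.601 h 0.0131 q6 1.436 Fn 10.5 Flat 2.7 Tn 0.03 w 0.0134
turn t7.66 phi 0.751 h 0.0132 q6 1.286 Fn 10.5 Flat 2.7 Tn 0.00 w 0.0139
turn t7.92 phi 0.901 h 0.0132 q6 1.136 Fn 11.6 Flat 2.7 Tn 0.03 w 0.0138
turn t8.19 phi 1.051 h 0.0132 q6 0.986 Fn 10.8 Flat 2.2 Tn -0.03 w 0.0140
turn t8.46 phi 1.201 h 0.0132 q6 0.836 Fn 10.3 Flat 3.1 Tn -0.03 w 0.0136
turn t8.72 phi 1.341 h 0.0132 q6 0.696 Fn 10.8 Flat 2.8 Tn 0.01 w 0.0138
```

```bash
python3 - <<'E'
from h import *
b=np.load("b.npy")
eoat.grip(.0165)
p,R=kpose(1.34,.0172); bot.move_straight(p,R,vel=.03); f0=feel("hang",b)
q0=np.array(planner.inverse_kinematics(p,R))
for ph in np.arange(1.40,2.62,.06):
    q=q0.copy(); q[5]-=ph-1.34; bot.goto_joints(q); f=feel("turn",b)
    if (f-f0)[:3]@N>2.5 or abs(f[5]-f0[5])>.4: print("FELT"); break
E
```

```text
hang t9.36 phi 1.340 h 0.0165 q6 0.703 Fn 0.7 Flat 0.8 Tn 0.05 w 0.0165
turn t9.61 phi 1.399 h 0.0164 q6 0.645 Fn 0.8 Flat 0.2 Tn 0.06 w 0.0164
turn t9.86 phi 1.458 h 0.0167 q6 0.585 Fn -1.2 Flat 2.6 Tn 0.06 w 0.0162
turn t10.11 phi 1.518 h 0.0168 q6 0.525 Fn -2.3 Flat 3.8 Tn 0.10 w 0.0165
turn t10.36 phi 1.578 h 0.0168 q6 0.465 Fn -1.6 Flat 4.1 Tn 0.01 w 0.0163
turn t10.61 phi 1.639 h 0.0169 q6 0.405 Fn -2.1 Flat 4.5 Tn 0.10 w 0.0165
turn t10.86 phi 1.699 h 0.0169 q6 0.345 Fn -1.9 Flat 4.8 Tn 0.00 w 0.0160
turn t11.11 phi 1.759 h 0.0169 q6 0.285 Fn -3.0 Flat 4.7 Tn 0.10 w 0.0165
turn t11.36 phi 1.819 h 0.0168 q6 0.225 Fn -2.3 Flat 3.8 Tn 0.04 w 0.0164
turn t11.61 phi 1.879 h 0.0168 q6 0.165 Fn -1.5 Flat 4.3 Tn 0.09 w 0.0166
turn t11.86 phi 1.939 h 0.0169 q6 0.105 Fn -2.0 Flat 5.2 Tn 0.07 w 0.0166
turn t12.11 phi 1.999 h 0.0168 q6 0.045 Fn -1.2 Flat 4.0 Tn 0.06 w 0.0164
turn t12.36 phi 2.059 h 0.0168 q6 -0.015 Fn -1.6 Flat 4.6 Tn 0.03 w 0.0164
turn t12.61 phi 2.119 h 0.0169 q6 -0.075 Fn -1.1 Flat 4.5 Tn -0.01 w 0.0167
turn t12.86 phi 2.179 h 0.0169 q6 -0.135 Fn -1.0 Flat 4.3 Tn 0.09 w 0.0163
turn t13.11 phi 2.239 h 0.0169 q6 -0.195 Fn -0.3 Flat 4.1 Tn 0.06 w 0.0169
turn t13.36 phi 2.299 h 0.0170 q6 -0.255 Fn 0.5 Flat 4.8 Tn 0.06 w 0.0166
turn t13.61 phi 2.359 h 0.0176 q6 -0.315 Fn 6.5 Flat 4.8 Tn -0.08 w 0.0167
FELT
```

```bash
python3 - <<'E'
from h import *
b=np.load("b.npy")
p,R=kpose(2.359,.0225); bot.move_straight(p,R,vel=.03); feel("up",b)
for d in (.05,.05,.05):
    turn(d); f=feel("test",b)
    if abs(f[5])>.4: break
eoat.grip(.040); feel("open",b)
ph=toolphi(get_state()["ee_rot"])
p,R=kpose(ph,.12); bot.move_straight(p,R,vel=.2)
bot.hold(.2)
c=optics.calibration("wrist"); im,d=optics.snapshot("wrist"); cv2.imwrite("pics/w2.png",im)
C=cloud(d,c); H=(C-A)@N; r=np.linalg.norm((C-A)-H[...,None]*N,axis=-1)
k=(r<.027)&(H>.01)&(H<.05); print(np.histogram(H[k],bins=np.arange(.008,.05,.002)))
E
```

```text
up t13.93 phi 2.358 h 0.0225 q6 -0.308 Fn 3.1 Flat 4.5 Tn 0.03 w 0.0163
test t14.18 phi 2.407 h 0.0224 q6 -0.357 Fn 2.8 Flat 3.3 Tn -0.01 w 0.0165
test t14.43 phi 2.455 h 0.0223 q6 -0.405 Fn 2.8 Flat 3.4 Tn 0.06 w 0.0163
test t14.68 phi 2.503 h 0.0222 q6 -0.453 Fn 2.5 Flat 4.8 Tn 0.01 w 0.0164
open t15.41 phi 2.505 h 0.0223 q6 -0.455 Fn 0.3 Flat 1.2 Tn 0.01 w 0.0398
(array([   0,    0,    4,    4,   32, 2249,  835,    1,   17,   61,   13,
         12,   15,   88, 1189,  440,    0,    0,    0,    0]), array([0.008, 0.01 , 0.012, 0.014, 0.016, 0.018, 0.02 , 0.022, 0.024,
       0.026, 0.028, 0.03 , 0.032, 0.034, 0.036, 0.038, 0.04 , 0.042,
       0.044, 0.046, 0.048]))
```

View pics/w2.png

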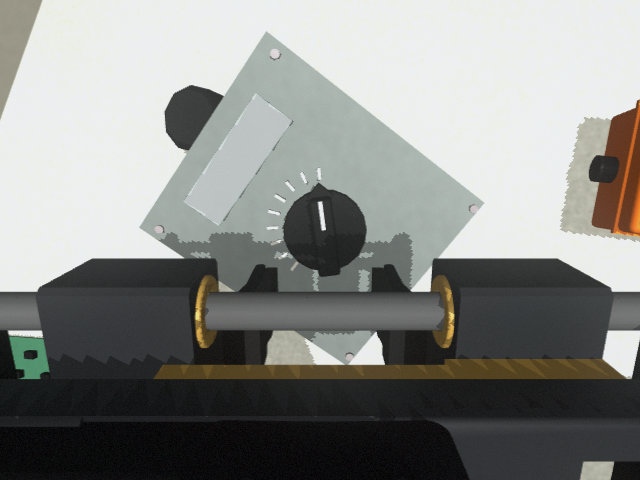

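The selector is fully up: depth gives the flange at about 19.5 mm and the bar top at about 37.5 mm above the panel. The bar, from tip (318,186) to tail (327,275), stands at about 2.40 rad. Next is the stop.

```bash
cat >> h.py <<'E'
def spose(yaw,ztip,c=(.530,-.146)):
    x=np.array([np.cos(yaw),np.sin(yaw),0]); z=np.array([0,0,-1.])
    return np.array([c[0],c[1],ztip+bot.finger_overhang]),np.column_stack([x,np.cross(z,x),z])
E
python3 - <<'E'
from h import *
best=None
for y in np.arange(-3.1,3.1,.1):
    q=planner.inverse_kinematics(*spose(y,.16))
    if q is not None and (best is None or abs(q[5]-.6)<abs(best[1][5]-.6)): best=(y,np.array(q))
print(best)
y=best[0]; print(planner.inverse_kinematics(*spose(y-1.1,.085)))
p,R=kpose(2.505,.16); bot.move_straight(p,R,vel=.2)
bot.move_to(*spose(y,.17)); eoat.grip(.07); bot.hold(.15)
feel("above")
c=optics.calibration("wrist"); im,d=optics.snapshot("wrist"); cv2.imwrite("pics/w3.png",im)
C=cloud(d,c); k=(np.linalg.norm(C[...,:2]-[.53,-.146],axis=-1)<.035)&(C[...,2]>.085)&(C[...,2]<.115)
print(cv2.minEnclosingCircle(C[k][:,:2].astype(np.float32)),np.percentile(C[k][:,2],[50,90,98]),proj(np.array([.53,-.146,.098]),c))
E
```

```text
(np.float64(-0.8999999999999981), array([ 0.0261,  0.3123, -0.2693,  0.    , -0.9892,  0.6447]))
[ 0.0261  0.3989 -0.3581  0.     -0.8137 -0.4553]
above t18.77 phi 2.326 h 0.0693 q6 0.645 Fn 0.4 Flat 0.5 Tn -0.03 w 0.0702
((0.5282744765281677, -0.1473170816898346), 0.02215675264596939) [0.0965 0.0979 0.0984] [323.9026 242.9657]
```

View pics/w3.png

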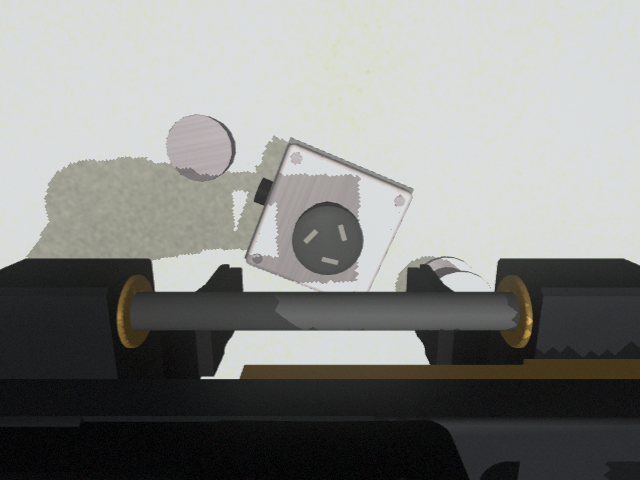

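The view shows the grey head on the bare box at (328,238), still at the latched height of 98 mm, with the tin and reel clear below. The centre comes out near (0.529,-0.1465).

```bash
python3 - <<'E'
from h import *
c=(.529,-.1465); y=-.9
def F(tag):
    s=get_state(); f=np.r_[s["ft_force"],s["wrist_torque"]]-b; print(tag,"t%.2f tip z %.4f"%(s["t"],s["ee_pos"][2]-bot.finger_overhang),f,"w %.4f q6 %.3f"%(s["grip_width"],s["q"][5])); return f
b=np.zeros(6); b=F("base")
bot.move_straight(spose(y,.11,c)[0],vel=.12)
print(bot.move_straight(spose(y,.0755,c)[0],vel=.05,threshold=8)); F("down")
eoat.grip(.035); F("grip")
for z in (.0735,.0715,.0702):
    bot.move_straight(spose(y,z,c)[0],vel=.03); f=F("press")
    if f[2]>35: break
E
```

```text
base t18.82 tip z 0.1700 [-0.752   0.0656  0.014   0.0442 -0.0516  0.0372] w 0.0703 q6 0.645
False
down t20.32 tip z 0.0756 [ 0.1598 -0.927  -0.4787  0.0053  0.0486 -0.0088] w 0.0699 q6 0.646
grip t20.92 tip z 0.0757 [-0.5178 -1.6707  1.499  -0.4847  0.4899 -0.0153] w 0.0430 q6 0.646
press t21.17 tip z 0.0745 [-2.8766 -0.1224  8.2235 -0.1478  1.1375 -0.0234] w 0.0431 q6 0.646
press t21.42 tip z 0.0727 [-3.0278 -0.6886  9.5505 -0.1332  1.2462 -0.0753] w 0.0432 q6 0.646
press t21.67 tip z 0.0716 [-3.3473  0.0302 10.1524 -0.1607  1.2919 -0.0286] w 0.0430 q6 0.646
```

```bash
python3 - <<'E'
from h import *
q0=np.array(planner.inverse_kinematics(*spose(-.9,.0700,(.529,-.1465))))
for d in (.1,.3,.5,.7,.9,1.1):
    q=q0.copy(); q[5]-=d; bot.goto_joints(q)
    s=get_state(); print("t%.2f z %.4f"%(s["t"],s["ee_pos"][2]-.07),s["ft_force"],s["wrist_torque"],s["grip_width"],s["q"][5])
    if abs(s["wrist_torque"][2])>2.5: print("STOP"); break
E
```

```text
t21.92 z 0.0712 [-4.0756 -0.7456 10.4199] [-0.0367  1.2056  0.0004] 0.042902025530322394 0.5452175309260605
t22.23 z 0.0712 [-4.5529 -0.032  10.144 ] [ 0.0443  1.2312 -0.0243] 0.04279439354623052 0.34520682385547796
t22.53 z 0.0713 [-4.3655  0.0853  9.8288] [0.0607 1.1237 0.003 ] 0.0425018828121116 0.14520627929343746
t22.84 z 0.0713 [-4.1911 -0.3667 10.763 ] [-0.0059  1.0516 -0.081 ] 0.04278230768989801 -0.05476062696406486
t23.15 z 0.0714 [-4.2138 -0.4237  9.8334] [ 0.0396  1.0005 -0.0457] 0.042799843770163264 -0.25476687879138876
t23.46 z 0.0714 [-3.848   0.3059 10.4056] [-0.0946  0.9658 -0.0175] 0.042608650648373464 -0.45475008565955666
```

```bash
python3 - <<'E'
from h import *
eoat.grip(.07); s=get_state(); y=np.arctan2(s["ee_rot"][1,0],s["ee_rot"][0,0])
bot.move_straight(spose(y,.17,(.529,-.1465))[0],vel=.12); bot.hold(.2)
c=optics.calibration("wrist"); im,d=optics.snapshot("wrist"); cv2.imwrite("pics/w4.png",im)
C=cloud(d,c); k=(np.linalg.norm(C[...,:2]-[.529,-.1465],axis=-1)<.03)&(C[...,2]>.085)&(C[...,2]<.12)
print(get_state()["t"],np.percentile(C[k][:,2],[50,90,98]))
for n in ("top","scene"):
    im,d=optics.snapshot(n); cv2.imwrite(f"pics/{n}2.png",im); C=cloud(d,optics.calibration(n)); H=(C-A)@N; r=np.linalg.norm((C-A)-H[...,None]*N,axis=-1)
    k=(r<.027)&(H>.01)&(H<.05); print(n,"knob top",np.percentile(H[k],[20,50,95]) if k.sum() else None)
    k=(np.linalg.norm(C[...,:2]-[.529,-.1465],axis=-1)<.025)&(C[...,2]>.085)&(C[...,2]<.12); print(n,"head",np.percentile(C[k][:,2],[50,90]) if k.sum() else None)
E
```

```text
25.4667 [0.1032 0.1045 0.1052]
top knob top [0.0186 0.0203 0.0388]
top head [0.1035 0.1054]
scene knob top [0.0198 0.0217 0.0393]
scene head [0.1026 0.1053]
```

View pics/scene2.png

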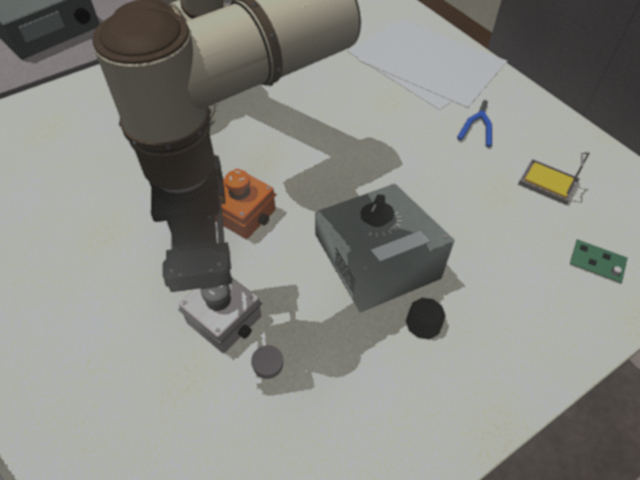

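The head is up at 105 mm and the knob is up and turned. The bystanders visible here, the tin (267,361) and rest (426,318), haven't moved. The arm hides the reel. I'm handing in the job.

```bash
python3 -c "
from plant import bot,get_state
print(get_state()['ft_force']); bot.finish_job(); print(get_state()['t'])"
```

```text
[-0.59867242 -0.01956325  1.15692321]
the job is handed in; nothing more can be done
the job is handed in; nothing more can be done
```

I changed the range first, then released the stop, and handed the job in. The last clock reading before hand-in was about 25.5 s of the 53 s allowed.

- **Selector:** I pressed the knob about 7.5 mm and turned it to 1.34 rad, past any possible stop. I then let it hang and turned it on until it sprang up under the fingertips, with the tool at 2.36 rad. The wrist picture puts the bar at about 2.40 rad.
- **Selector check:** Depth showed the bar top about 37–39 mm above the panel, which is fully up, and the stop was still latched at 98 mm.
- **Stop:** I gripped the grey head, pushed it about 4 mm further down and twisted it 1.1 rad clockwise. After I opened the gripper it sprang up. All three cameras put its top at about 105 mm, which is fully up.
- **Inconclusive check:** The extra turn to test the selector's lock showed no clear torque, because the fingers were loose on the bar. That it is locked rests on the spring-up and the measured height.
- **Bystanders:** The tin and iron rest had not moved in the last picture. The arm hid the solder reel, so I did not re-check it. The fingertips stayed above 70 mm near it, and it is 40 mm high.

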